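# Clamp the blue casting and tighten to the first slip

### The job

Turn the carousel by its rim pegs until the blue casting stands in the opening of the yellow wire guard, then lift it out and set it upright on the bed of the green clamp, centred between the jaws, with its long side along them. Then turn the orange thumbscrew clockwise (seen from above) until the jaw grips the casting and the clutch first slips, stop there with the wings only a little past their red marks, and let go. Leave the other castings in the carousel and do not shift the spray can, hammer or wrench.

Things in the scene. Friction and masses are not known exactly. Their poses are not given: they have to be found in the camera images.
- clamp: Green side clamp, fixed, clamps along its y. Origin on the bench under the jaws' middle. Steel bed 120 (x) by 240 mm (y -152 to 88), top 12 mm above the bench; the casting is set on it. Fixed green jaw: face at y = +55 mm, 100 mm long in x, top 36 mm above the bench. Green screw housing 60 x 60 mm, 56 mm high, centred at y = -110 mm; the thumbscrew stands on it, axis vertical.
- jaw: Steel moving jaw, axes as the clamp's; 80 mm long (x), top 36 mm above the bench. Origin at bench level, in its gripping face (facing clamp +y). Starts at y = -7 to +1 mm in the clamp's frame (gap 54 to 62 mm); moves 10 mm towards +y per radian of clockwise screw turn, at most to y = +21 mm. Stiff springs behind it give 2 to 3 mm once it bears on the casting: about 0.3 rad more turn until the clutch slips.
- wing_mid (a point): Middle of the orange thumbscrew wing, on the screw's axis, 84 mm above the bench. Bar 130 mm long (this point's x), 14 mm thick (y), 74 to 94 mm above the bench; black hub 26 mm diameter, top 96 mm. Starts at any angle; no other thing in its sweep is above 75 mm. Turns with 0.2 N m while the jaw is free; the clutch slips at 0.5 N m (10 N at 50 mm from the axis). Stays where it is left.
- wing (a joint): Slip of the clutch, rad: angle of the wing past two red marks (20 mm wide) on the 80 mm steel collar, 58 to 68 mm above the bench, which turns with the screw. 0 at the start: the marks show equally on both sides of the wing. Stays near 0 while the jaw advances, then grows as the wing turns clockwise. First slip is plain at 0.1 to 0.3; must not exceed 0.7 (40 degrees).
- stand: Fixed foot, column and yellow wire guard of the carousel. Origin on the bench, on the axis of rotation. Column 24 mm diameter, 117 mm high. Guard: 8 mm wire 105 to 113 mm above the bench, an arc of 113 mm radius and five spokes; it leaves open 65 degrees either side of this frame's -x, where a casting can be lifted out. Castings pass 13 mm below it.
- carousel_mid (a point): Turning disc, 310 mm diameter; this point is on its axis, on the bays' floor 32 mm above the bench, and turns with it. Bays centred on its +x, +y, -x, -y; dividers between, tops 57 mm above the bench. Four black rim pegs at 45, 135, 225, 315 degrees, 145 mm from the axis, 14 mm diameter, tops 92 mm above the bench, outside the guard. Turns both ways at about 2 N on a peg; does not coast.
- blue_block: Blue casting, to be clamped, 0.28 to 0.56 kg. Origin at the centre of its underside. Foot 90 (x) by 40 (y) by 24 mm high; on it a rib 60 (x) by 22 (y) mm, top 60 mm above the underside, to be gripped across its 22 mm. Starts under the guard, in one of two opposite bays, about 80 mm from the axis, long side across the radius.
- red_block: Red casting, same shape and frame as the blue one; stays in the carousel.
- white_block: White casting, same shape and frame; stays in the carousel.
- yellow_block: Yellow casting, same shape and frame; stays in the carousel.
- spray_can: Standing spray can, 60 mm diameter, 160 mm high, origin at the centre of its underside; not to be moved.
- hammer: Hammer lying on the bench along its own x, not to be moved.
- wrench: Wrench lying on the bench along its own x, not to be moved.
Not all that is in view belongs to the job. Several things have the shape of the yellow_block; the one meant has the colours described above. Of the things that look like the red_block, the larger one is meant.

How it is judged:
By the outcome, as a careful person would: the job done as asked, in the order asked, and still so for the second after the job is handed in, with the robot touching nothing.
It also fails if it takes over 72 s, if anything falls off the work surface, if the arm or the gripper's body presses on something with over 40 N, if the wrist force passes 120 N, or if a joint passes its speed limit or range.

### The arm

A 6-joint arm with a two-finger parallel gripper is mounted at the origin on the work surface. World frame = base frame: x ahead of the robot, y to its left, z up, the work surface at z = 0. Lengths are in m, angles in rad, forces in N, time in s.
With the tool pointing down it reaches from about 0.4 to 0.825 m from the base axis. Payload 7 kg.
Tool frame: the origin (TCP) lies at the very end of the fingers, on their centre line; the grasp point (between the pads) lies 19 mm behind it; x points along the fingers, y is the direction in which the jaws open and shut, and the axes are right-handed (so a half turn about x gives the same grasp; the last joint's range is limited). The gripper opens to 88 mm and grips with 3 to 60 N. Pads are 19 mm wide; open, the fingers measure 130 mm over their backs; the gripper's body (78 mm by 193 mm) begins 47 mm behind the grasp point.
Start: joints at [-0.948, 0.359, 0.012, 0, -1.224, -0.288], TCP at [0.222, -0.638, 0.227] pointing down, gripper open.
Joint ranges: [-3.07, 3.07], [-1.43, 2.12], [-1.02, 1.25], [-3.03, 1.67], [-3.05, -0], [-3.03, 3.03]. Speed limits (rad/s): [2.39, 2.39, 3.01, 3.14, 3.14, 3.14].

### API

Orientations are given as a unit quaternion [w, x, y, z].
In Python, from plant import robot gives the robot as it stands. The module is installed in compiled form; this text tells all that it offers.
- The arm moves only by the tool servo_tool, never from a script. Its argument "deltas" is text: rows parted by semicolons, each of 7 numbers parted by spaces: the closure, from -1 (fully open) to 1 (shut), then the shift along the tool's x, y, z in cm, then the turn, a rotation vector about the tool's x, y, z in rad. In form: hand dx dy dz rx ry rz; .... A call has 1 to 12 rows; each row is the pose to reach, as a shift and turn from the pose measured when the call began, along the tool's axes at that moment; what a row does not reach only later rows make up. A row lasts 1/10 s, in which the tool goes at most 50 mm and 8.59 degrees, less where a joint would pass 70% of its speed; a pose out of reach is approached as far as the arm can. A call with a gripper value outside its range is refused whole. The fingers move at their own pace and stop on an object; "squeeze" is the grip in N (left out, the last holds). Time passes only in rows, so rows that repeat a pose let the fingers close. It gives the time, the measured TCP pose, the force and the opening at its end, in the units of the state.
- robot.state(): the state, without advancing time (a new reading comes with each control period).
- robot.snapshot(name): name is "side" or "top"; returns a dict with "color" (420x560x3 uint8, red, green, blue), "z_map" (420x560 float32, m along the optical axis (not along the pixel's ray), 0 where there is no reading), "fx", "fy", "cx", "cy" (pixels), "k1" (the pictures are not rectified: a ray, as slopes to the right and down, at radius r is drawn at 1 + k1 r^2 times it, then the intrinsics apply), "origin" and "attitude" of the camera in the world. Camera axes: x right, y up, looking along -z (the intrinsics and any distortion apply to the point x, -y, -z); pixel columns grow to the right and rows downward; lengths in m; the calibration is good to about 2 mm. A picture is of the moment at which its call begins.
- robot.job_done(): hands the job in, once; it reports no verdict.
Trained networks look in a picture, given as the dict that the camera call returned (one of the last four; its "shot" number tells which), for a name from the list of things; names that differ only in an ending like _2 or _b are one class to them, and where a whole thing is asked for, a point or a joint stands for the part that bears it (a point fixed in the world has none). Each returns a list of dicts, best first, with "conf" (0 to 1); they miss things now and then, are a little off and sometimes report something else, mostly with a low value. They report only what shows in the picture. A call takes as long as a camera call. They do not tell look-alikes from the thing itself.
- robot.boxes_of(picture, label): "position" ([row, column] in pixels, amid what is visible of it).
- robot.outline_of(picture, label): "pixels" (420x560 bool, what is visible of it) and "position" ([row, column] in pixels, amid what is visible of it).
- robot.landmark_of(picture, label): "position" ([row, column] in pixels: a listed point, or the origin of a listed thing).
The state is a dict: "time_s": time; "qpos": joint angles; "qvel": joint speeds; "tau": joint torques, N m; "eef_pos": TCP position; "tcp_rot": TCP orientation; "ft_force": force on the tool from outside, world axes, zero at the start; "wrist_torque": the same for the moment, N m; "width": finger opening in m.
Only numpy, scipy, OpenCV 4.12 (cv2) and the standard library are available. Lean on these libraries where they do the work, as an engineer would, in place of code of your own. Each camera call takes 0.05 s, during which the arm holds its last target. There are 200 camera calls.

## Working session

There is one attempt and no reset: what is moved stays moved. The work goes in short steps, Python scripts to look and compute and a tool call to move; the robot and the scene stay as the last step left them, time stands still between calls to the robot, and variables do not carry over. Pictures are saved under pics/ and viewed, about 8 in all and at most 12, crops included, and the job is handed in when it is done.

Besides the shell and the picture viewer there is one more tool, called after "Call:" by a JSON object that holds its "method" and its "body", one argument or row to a line. servo_tool: Moves the arm, as the interface text tells. Its arguments: {"type":"object","properties":{"deltas":{"type":"string"},"squeeze":{"type":"number"}},"required":["deltas"]}

```bash
mkdir -p pics; cat > h.py <<'E'
import numpy as np, cv2
from scipy.spatial.transform import Rotation as R
from plant import robot
def rot(q): return R.from_quat([q[1],q[2],q[3],q[0]]).as_matrix()
def camR(s):
    a=np.array(s['attitude'],float)
    return a if a.shape==(3,3) else rot(a)
def rays(s,px):  # px [[row,col]] -> slopes right, down
    px=np.atleast_2d(px).astype(float)
    d=np.c_[(px[:,1]-s['cx'])/s['fx'],(px[:,0]-s['cy'])/s['fy']]
    u=d.copy()
    for _ in range(20): u=d/(1+s['k1']*(u**2).sum(1,keepdims=True))
    return u
def onz(s,px,z):
    u=rays(s,px); d=np.c_[u[:,0],-u[:,1],-np.ones(len(u))]@camR(s).T
    o=np.array(s['origin']); return o+d*((z-o[2])/d[:,2])[:,None]
def cloud(s,m):
    r,c=np.nonzero(m&(s['z_map']>0)); u=rays(s,np.c_[r,c]); z=s['z_map'][r,c][:,None]
    return np.array(s['origin'])+np.c_[u[:,:1]*z,-u[:,1:]*z,-z]@camR(s).T
def proj(s,P):
    q=(np.atleast_2d(P)-np.array(s['origin']))@camR(s); u=np.c_[q[:,0]/-q[:,2],-q[:,1]/-q[:,2]]
    u=u*(1+s['k1']*(u**2).sum(1,keepdims=True)); return np.c_[u[:,1]*s['fy']+s['cy'],u[:,0]*s['fx']+s['cx']]
def save(s,n,crop=None,k=1):
    im=s['color'][...,::-1]
    if crop: r0,r1,c0,c1=crop; im=im[r0:r1,c0:c1]
    cv2.imwrite('pics/'+n,cv2.resize(im,None,fx=k,fy=k,interpolation=cv2.INTER_CUBIC))
def snap(n): return robot.snapshot(n)
E
python3 - <<'E'
from h import *
t=snap('top'); s=snap('side')
print({k:t[k] for k in t if k not in('color','z_map')}); print({k:s[k] for k in s if k not in('color','z_map')})
cv2.imwrite('pics/a.png',np.vstack([t['color'],s['color']])[...,::-1][:, :] if 0 else cv2.resize(t['color'][...,::-1],(800,600)))
cv2.imwrite('pics/b.png',cv2.resize(s['color'][...,::-1],(800,600)))
zz={'clamp':0,'jaw':0,'wing_mid':.084,'stand':0,'carousel_mid':.032,'blue_block':.032,'red_block':.032,'white_block':.032,'yellow_block':.032,'spray_can':0,'hammer':0,'wrench':0}
for n,z in zz.items():
  for nm,p in(('t',t),('s',s)):
    print(n,nm,[(np.round(d['position']),round(d['conf'],2),np.round(onz(p,[d['position']],z)[0],3)) for d in robot.landmark_of(p,n)[:3]])
print(robot.state())
E
```

```text
{'fx': 460.71972793192, 'fy': 460.71972793192, 'cx': 281.24151664836586, 'cy': 209.61759114820333, 'k1': -0.11570256487963096, 'origin': array([0.54744119, 0.00237893, 1.32352483]), 'attitude': array([ 0.70728123,  0.03054991, -0.02749124, -0.70573663]), 'shot': 1}
{'fx': 521.3813342641107, 'fy': 521.3813342641107, 'cx': 277.5502348916992, 'cy': 200.52354034435376, 'k1': -0.18135982683310456, 'origin': array([-0.01361574,  0.99870554,  1.09520694]), 'attitude': array([-0.27274002, -0.12037518,  0.39910377,  0.86708643]), 'shot': 2}
clamp t [(array([271., 348.]), 0.8, array([ 0.48 , -0.184,  0.   ])), (array([183., 363.]), 0.56, array([ 0.734, -0.229,  0.   ]))]
clamp s [(array([205., 359.]), 0.97, array([ 0.476, -0.185,  0.   ]))]
jaw t [(array([271., 350.]), 0.56, array([ 0.481, -0.189,  0.   ]))]
jaw s [(array([204., 358.]), 0.81, array([ 0.481, -0.186,  0.   ]))]
wing_mid t [(array([268., 393.]), 0.77, array([ 0.492, -0.293,  0.084]))]
wing_mid s [(array([164., 372.]), 0.77, array([ 0.499, -0.303,  0.084])), (array([194., 266.]), 0.5, array([0.693, 0.025, 0.084]))]
stand t [(array
[... 1721 characters left out ...]
, 295.]), 0.79, array([ 0.753, -0.236,  0.   ]))]
{'time_s': 1.3, 'qpos': array([-9.47881780e-01,  3.58606984e-01,  1.19076333e-02, -1.58573528e-05,
       -1.22411507e+00, -2.88144228e-01]), 'qvel': array([-0.00114165, -0.00044166,  0.00059986, -0.0003967 , -0.00011226,
        0.00110258]), 'tau': array([-7.81922972e-04, -5.82389045e+01,  2.93293297e+01,  7.00282440e+00,
        1.22498153e-02, -1.02428583e-04]), 'eef_pos': array([ 0.22177931, -0.63749809,  0.22655719]), 'tcp_rot': array([ 0.69722634, -0.11779732,  0.6972225 ,  0.11781345]), 'ft_force': array([ 1.35306075,  0.34264813, -1.12603427]), 'wrist_torque': array([0.01986281, 0.06772556, 0.02608104]), 'width': 0.08783127069282379}
```

View pics/a.png

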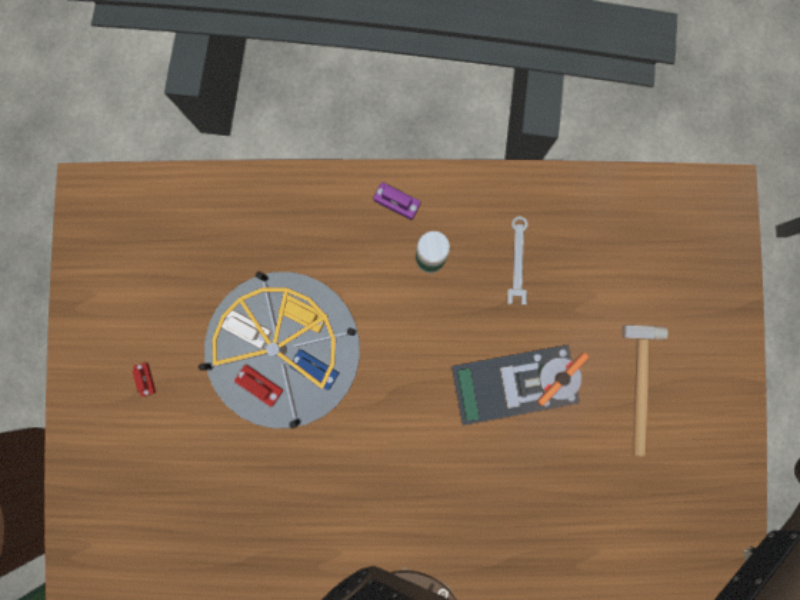

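View pics/b.png

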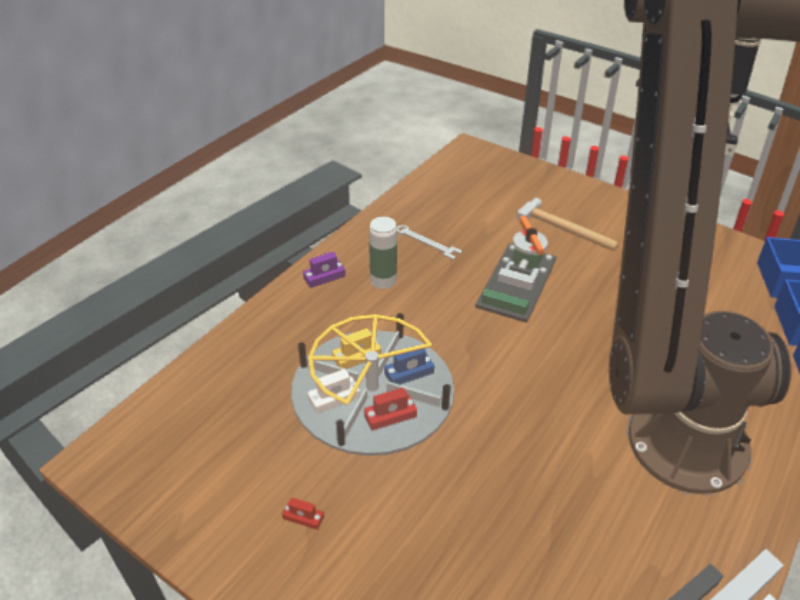

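Top view: the carousel is centred near (272,350), with blue at lower right under the end spoke. The guard opens towards the bottom. The clamp is at (515,385) with its orange wing at (565,378). Next I measure with depth and colour.

```bash
cat >> h.py <<'E'
def hsv(s): return cv2.cvtColor(s['color'],cv2.COLOR_RGB2HSV)
def col(s,h0,h1,smin=90,vmin=40):
    h=hsv(s); return (h[...,0]>=h0)&(h[...,0]<=h1)&(h[...,1]>smin)&(h[...,2]>vmin)
def sel(P,c,r,z0,z1): return P[(np.hypot(P[:,0]-c[0],P[:,1]-c[1])<r)&(P[:,2]>z0)&(P[:,2]<z1)]
def circ(P):
    A=np.c_[2*P[:,:2],np.ones(len(P))]; x=np.linalg.lstsq(A,(P[:,:2]**2).sum(1),rcond=None)[0]
    return x[:2],np.sqrt(x[2]+x[:2]@x[:2])
def pca(P):
    m=P.mean(0); w,v=np.linalg.eigh(np.cov(P[:,:2].T)); return m,np.degrees(np.arctan2(v[1,1],v[0,1]))%180,np.sqrt(w)
E
cat > meas.py <<'E'
from h import *
C=np.array([.56,.245])
for n in('top','side'):
    s=snap(n); al=np.ones((420,560),bool); P=cloud(s,al); print('==',n)
    disc=sel(P,C,.2,.015,.03); print('z near disc',np.histogram(sel(P,C,.15,.0,.13)[:,2],13,(0,.13))[0])
    Y=sel(cloud(s,col(s,18,32,120,120)),C,.14,.1,.125); r=np.hypot(*(Y[:,:2]-C).T); Yo=Y[r>.1]
    if len(Yo)>20: print('guard',len(Yo),circ(Yo),Y[:,2].mean()); c=circ(Yo)[0]
    a=np.degrees(np.arctan2(Yo[:,1]-C[1],Yo[:,0]-C[0]))%360; a.sort(); g=np.diff(np.r_[a,a[0]+360]); i=g.argmax(); print('gap from',a[i],'by',g[i])
    h=hsv(s); D=sel(cloud(s,h[...,2]<60),C,.17,.06,.105); D=D[np.hypot(*(D[:,:2]-C).T)>.125]
    aa=np.degrees(np.arctan2(D[:,1]-C[1],D[:,0]-C[0]))%360
    for k in range(0,360,90):
        q=D[np.abs((aa-(13+k)+180)%360-180)<30]
        if len(q): print('peg',k,len(q),q.mean(0).round(4),np.round(q[:,2].max(),3),np.median(aa[np.abs((aa-(13+k)+180)%360-180)<30]))
    B=sel(cloud(s,col(s,100,125,100,30)),C,.15,.02,.12)
    for z0,z1 in((.045,.07),(.083,.1)):
        q=B[(B[:,2]>z0)&(B[:,2]<z1)]
        if len(q)>5: print('blue',z0,len(q),*pca(q))
    O=sel(cloud(s,col(s,5,14,150,120)),(.49,-.295),.09,.08,.105); print('wing',len(O),*pca(O), (O.min(0)+O.max(0))/2)
    G=sel(cloud(s,col(s,60,90,60,30)),(.49,-.13),.1,.025,.045); print('fixjaw',len(G),*pca(G))
    W=sel(P,(.485,-.21),.05,.03,.042); print('jawtop',len(W),*pca(W))
    save(s,n+'1.png',(190,340,290,440) if n=='top' else (120,270,290,440),4)
    for nm,z in(('clamp',0),('jaw',0),('wing_mid',.084),('carousel_mid',.032),('stand',0)):
        print(nm,[(round(d['conf'],2),np.round(onz(s,[d['position']],z)[0],3)) for d in robot.landmark_of(s,nm)[:1]])
E
python3 meas.py; python3 -c "
from h import *
print(rot(robot.state()['tcp_rot']).round(3))"
```

```text
== top
z near disc [   0    0 1244 4423  140  970   96   56  231  568  212  923    9]
guard 444 (array([0.55635687, 0.24545224]), np.float64(0.11039034275329523)) 0.11242292154117627
gap from 107.59257544683851 by 122.18675930353723
peg 0 20 [0.6947 0.2776 0.0844] 0.094 13.514346281063363
peg 90 23 [0.5212 0.3835 0.0816] 0.095 105.56153212334559
peg 180 18 [0.4161 0.2097 0.0845] 0.096 194.0905317840597
peg 270 13 [0.5881 0.1032 0.0913] 0.096 281.29576560372567
blue 0.045 127 [0.52460663 0.17038133 0.05561886] 49.83727962451579 [0.00829694 0.03011711]
blue 0.083 134 [0.51908057 0.17751676 0.09167919] 54.678086465249365 [0.00510245 0.01594221]
wing 147 [ 0.504419   -0.29670224  0.09253368] 135.4566830665495 [0.0031492  0.04235175] [ 0.50211122 -0.29500264  0.09132738]
fixjaw 299 [ 0.46982691 -0.12107126  0.03536779] 10.231253870983124 [0.00668211 0.02855964]
jawtop 355 [ 0.48528787 -0.2108449   0.03490803] 11.549113624103967 [0.0168573  0.02083409]
clamp [(0.79, array([ 0.474, -0.182,  0.   ]))]
jaw [(0.64, array([ 0.478, -0.196,  0.   ]))]
wing_mid [(0.82, array([ 0.493, -0.294,  0.08
[... 400 characters left out ...]
5 [0.0080563  0.02794964]
blue 0.083 51 [0.51292424 0.18171568 0.09193303] 56.98881915637179 [0.00323364 0.01604226]
wing 105 [ 0.49427179 -0.2868697   0.09267322] 135.62365366828968 [0.00395337 0.04073236] [ 0.497621   -0.29450637  0.09066692]
fixjaw 143 [ 0.46748589 -0.12365713  0.03626516] 10.545291886132219 [0.00626891 0.02803635]
jawtop 209 [ 0.48390313 -0.21270485  0.0357501 ] 14.445257070979807 [0.01634067 0.0197667 ]
clamp []
jaw [(0.69, array([ 0.483, -0.187,  0.   ]))]
wing_mid [(0.7, array([0.685, 0.031, 0.084]))]
carousel_mid [(0.62, array([0.551, 0.244, 0.032]))]
stand [(0.83, array([0.554, 0.24 , 0.   ]))]
[[-0.    -0.329  0.944]
 [-0.     0.944  0.329]
 [-1.    -0.    -0.   ]]
```

View pics/top1.png

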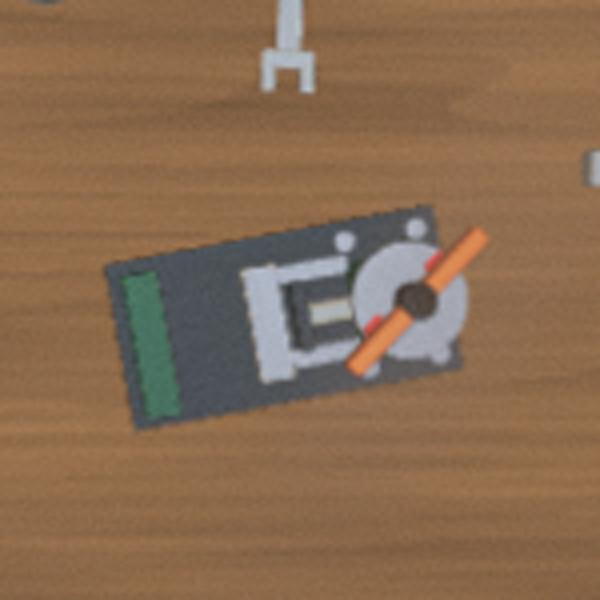

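The crop shows both red marks equally either side of the wing at (437,262) and (375,325), so slip is 0. The measurements agree: axis at (0.5555, 0.2445), blue at 238.6°, and the guard's opening centred at 168.4°. The carousel therefore turns −70°. I'll use the peg at 283.6°.

```bash
cat > plan.py <<'E'
import sys
from h import *
st=robot.state(); p=st['eef_pos']; M=rot(st['tcp_rot']); yaw0=np.degrees(np.arctan2(M[1,1],M[0,1]))
def plan(targets):
    print('t',st['time_s'],'p',p.round(4),'yaw',yaw0.round(1),'w',round(st['width'],4),'f',st['ft_force'].round(1),'q',st['qpos'].round(2))
    for x,y,z,psi in targets:
        d=M.T@(np.array([x,y,z])-p)*100; c,s=np.cos(np.radians(psi)),np.sin(np.radians(psi))
        T=np.array([[0,c,s],[0,s,-c],[-1,0,0]]); rv=R.from_matrix(M.T@T).as_rotvec()
        print(' '.join(f'{v:.2f}' for v in d),'|',' '.join(f'{v:.3f}' for v in rv))
if __name__=='__main__': plan([eval('('+a+')') for a in sys.argv[1:]])
E
python3 plan.py .5896,.1036,.2,193.6 .5896,.1036,.068,193.6
```

```text
t 1.9 p [ 0.2218 -0.6375  0.2266] yaw 109.2 w 0.0876 f [-0.3 -0.5  0.2] q [-0.95  0.36  0.01  0.   -1.22 -0.29]
2.66 57.91 59.09 | -1.473 -0.000 0.000
15.86 57.91 59.09 | -1.473 -0.000 0.000
```

Call:
{"method": "servo_tool", "body": {
  "deltas": "-0.3 2.66 57.9 59.1 -1.473 0 0;-0.3 2.66 57.9 59.1 -1.473 0 0;-0.3 2.66 57.9 59.1 -1.473 0 0;-0.3 2.66 57.9 59.1 -1.473 0 0;-0.3 2.66 57.9 59.1 -1.473 0 0;-0.3 2.66 57.9 59.1 -1.473 0 0;-0.3 2.66 57.9 59.1 -1.473 0 0;-0.3 2.66 57.9 59.1 -1.473 0 0;-0.3 2.66 57.9 59.1 -1.473 0 0;-0.3 2.66 57.9 59.1 -1.473 0 0;-0.3 2.66 57.9 59.1 -1.473 0 0;-0.3 2.66 57.9 59.1 -1.473 0 0",
  "squeeze": 10
}}

```text
time_s: 3.1
eef_pos: [0.4891, -0.0983, 0.2078]
tcp_rot: [-0.438, 0.556, -0.437, -0.555]
ft_force: [0.8, -0.5, 0.1]
width: 0.0569
```

```bash
python3 plan.py .5896,.1036,.2,193.6 .5896,.1036,.068,193.6
```

```text
t 3.1 p [ 0.4891 -0.0983  0.2078] yaw -166.4 w 0.0569 f [ 0.8 -0.5  0.1] q [ 0.2   0.08 -0.4   0.   -1.09  0.04]
0.79 -14.52 17.26 | 0.000 -0.000 0.001
13.99 -14.50 17.26 | 0.000 -0.000 0.001
```

Call:
{"method": "servo_tool", "body": {
  "deltas": "-0.3 0.8 -14.5 17.25 0 0 0;-0.3 0.8 -14.5 17.25 0 0 0;-0.3 0.8 -14.5 17.25 0 0 0;-0.3 0.8 -14.5 17.25 0 0 0;-0.3 0.8 -14.5 17.25 0 0 0;-0.3 0.8 -14.5 17.25 0 0 0;-0.3 5 -14.5 17.25 0 0 0;-0.3 9 -14.5 17.25 0 0 0;-0.3 12 -14.5 17.25 0 0 0;-0.3 14 -14.5 17.25 0 0 0;-0.3 14 -14.5 17.25 0 0 0"
}}

```text
time_s: 4.2
eef_pos: [0.5874, 0.1021, 0.0651]
tcp_rot: [0.436, -0.555, 0.439, 0.556]
ft_force: [-0.0, -1.3, -0.2]
width: 0.0568
```

```bash
python3 plan.py .5896,.1036,.068,193.6; python3 - <<'E'
from h import *
s=snap('side'); save(s,'c.png',(190,340,190,340),4)
E
```

```text
t 4.2 p [0.5874 0.1021 0.0651] yaw -166.4 w 0.0568 f [-0.  -1.3 -0.2] q [ 0.5   0.38 -0.36 -0.   -0.83 -0.26]
-0.29 -0.25 0.09 | -0.001 -0.001 -0.004
```

View pics/c.png

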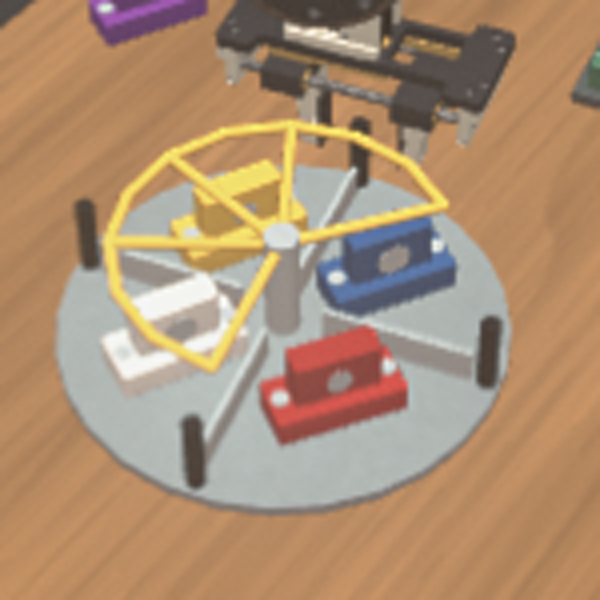

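The peg at (360,150) stands between the open fingers, clear of the guard. I'll close lightly and work out the arc.

Call:
{"method": "servo_tool", "body": {
  "deltas": "1 0 0 0 0 0 0;1 0 0 0 0 0 0;1 0 0 0 0 0 0;1 0 0 0 0 0 0;1 0 0 0 0 0 0;1 0 0 0 0 0 0",
  "squeeze": 8
}}

```text
time_s: 4.85
eef_pos: [0.5892, 0.1028, 0.0675]
tcp_rot: [-0.437, 0.556, -0.438, -0.556]
ft_force: [3.0, -0.3, 0.2]
width: 0.0146
```

```bash
cat > arc.py <<'E'
# cx cy r z th0 dth n yaw_minus_th
import sys
from plan import *
cx,cy,r,z,t0,d,n,off=map(float,sys.argv[1:])
plan([(cx+r*np.cos(np.radians(t)),cy+r*np.sin(np.radians(t)),z,t+off) for t in t0+d*np.arange(1,n+1)/n])
E
python3 arc.py .5555 .2445 .145 .067 283.6 -70.2 11 -90
```

```text
t 4.85 p [0.5892 0.1028 0.0675] yaw -166.4 w 0.0146 f [ 3.  -0.3  0.2] q [ 0.5   0.38 -0.36  0.   -0.83 -0.26]
0.05 1.55 0.15 | 0.111 -0.001 -0.000
0.05 3.14 0.42 | 0.223 -0.001 -0.000
0.05 4.70 0.87 | 0.334 -0.001 -0.000
0.05 6.19 1.48 | 0.446 -0.001 -0.000
0.05 7.60 2.26 | 0.557 -0.001 -0.000
0.05 8.92 3.18 | 0.668 -0.001 -0.000
0.05 10.13 4.25 | 0.780 -0.001 -0.000
0.05 11.22 5.45 | 0.891 -0.001 0.000
0.04 12.16 6.76 | 1.003 -0.001 0.000
0.04 12.95 8.17 | 1.114 -0.001 0.000
0.04 13.58 9.65 | 1.225 -0.001 0.000
```

Call:
{"method": "servo_tool", "body": {
  "deltas": "1 0 1.55 0.15 0.111 0 0;1 0 3.14 0.42 0.223 0 0;1 0 4.70 0.87 0.334 0 0;1 0 6.19 1.48 0.446 0 0;1 0 7.60 2.26 0.557 0 0;1 0 8.92 3.18 0.668 0 0;1 0 10.13 4.25 0.780 0 0;1 0 11.22 5.45 0.891 0 0;1 0 12.16 6.76 1.003 0 0;1 0 12.95 8.17 1.114 0 0;1 0 13.58 9.65 1.225 0 0;1 0 13.58 9.65 1.225 0 0"
}}

```text
time_s: 6.05
eef_pos: [0.4334, 0.1655, 0.0676]
tcp_rot: [0.677, -0.203, 0.678, 0.202]
ft_force: [-3.4, -0.3, 1.8]
width: 0.0136
```

Call:
{"method": "servo_tool", "body": {
  "deltas": "-0.3 0 0 0 0 0 0;-0.3 0 0 0 0 0 0;-0.3 0 0 0 0 0 0;-0.3 0 0 0 0 0 0;-0.3 -4 0 -1 0 0 0;-0.3 -9 0 -4 0 0 0;-0.3 -10 0 -8 0 0 0;-0.3 -10 0 -12 0 0 0;-0.3 -10 0 -15 0 0 0;-0.3 -10 0 -15 0 0 0"
}}

```text
time_s: 7.05
eef_pos: [0.3055, 0.081, 0.1677]
tcp_rot: [0.678, -0.202, 0.677, 0.203]
ft_force: [0.8, 1.0, -0.3]
width: 0.0566
```

```bash
python3 meas.py | egrep '==|peg|blue|gap'; python3 plan.py .48,.26,.2,168.4 
```

```text
== top
gap from 107.56279623921827 by 121.97265574129273
peg 0 25 [0.6753 0.3219 0.0864] 0.098 33.72045205169524
peg 90 24 [0.4771 0.364  0.0847] 0.097 124.79606709174945
peg 180 20 [0.436  0.1645 0.0848] 0.095 213.45677159378363
peg 270 17 [0.6336 0.1226 0.0878] 0.096 300.7779996775486
blue 0.045 193 [0.48074671 0.25129886 0.05552117] 170.51361729840326 [0.01184319 0.02914042]
blue 0.083 180 [0.47961113 0.25889934 0.09106835] 169.09281521509524 [0.00629255 0.01690611]
== side
gap from 109.28547000057151 by 119.02882366744586
blue 0.045 107 [0.47117723 0.26846863 0.05552766] 177.31509006305507 [0.00956051 0.02732143]
blue 0.083 110 [0.47660166 0.25799323 0.09166216] 168.22076356798163 [0.00521678 0.01626571]
t 7.65 p [0.3081 0.0833 0.1675] yaw 123.3 w 0.0572 f [-0.2 -0.   0.6] q [ 0.91 -0.24 -0.78 -0.   -1.03 -1.9 ]
-3.29 5.35 24.06 | -0.788 -0.002 -0.000
```

```bash
python3 - <<'E'
from h import *
t=snap('top'); save(t,'d.png',(160,320,120,280),3.7)
E
python3 plan.py .4785,.2585,.16,78.6
```

```text
t 7.7 p [0.3081 0.0833 0.1676] yaw 123.3 w 0.0571 f [-0.8  0.1 -0.4] q [ 0.91 -0.24 -0.78 -0.   -1.03 -1.9 ]
0.72 5.30 23.86 | 0.780 -0.001 0.001
```

View pics/d.png

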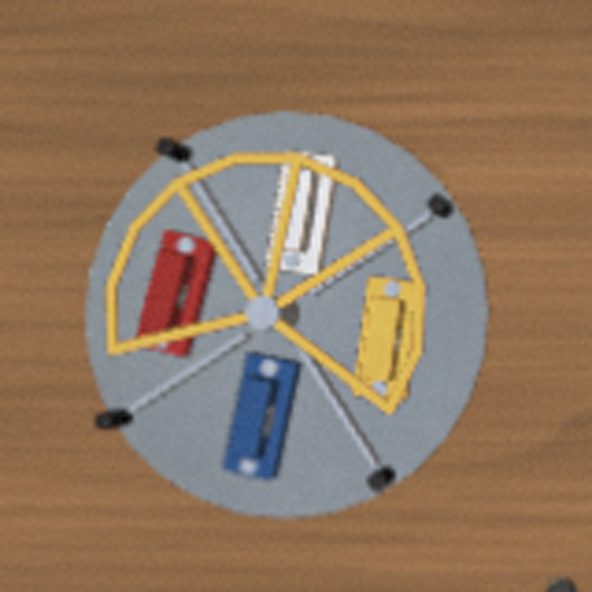

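Blue at (262,415) stands in the middle of the opening. Its long side lies along the radius rather than across it as the text says, and both cameras agree, so I grip at yaw 78.6°.

Call:
{"method": "servo_tool", "body": {
  "deltas": "-0.3 0.7 5.3 23.86 0.78 0 0;-0.3 0.7 5.3 23.86 0.78 0 0;-0.3 0.7 5.3 23.86 0.78 0 0;-0.3 0.7 5.3 23.86 0.78 0 0;-0.3 0.7 5.3 23.86 0.78 0 0;-0.3 0.7 5.3 23.86 0.78 0 0;-0.3 0.7 5.3 23.86 0.78 0 0;-0.3 0.7 5.3 23.86 0.78 0 0;-0.3 0.7 5.3 23.86 0.78 0 0",
  "squeeze": 35
}}

```text
time_s: 8.6
eef_pos: [0.478, 0.2579, 0.1605]
tcp_rot: [0.703, 0.07, 0.704, -0.07]
ft_force: [0.4, -0.4, -0.2]
width: 0.0567
```

```bash
python3 plan.py .4785,.2585,.062,78.6
```

```text
t 8.6 p [0.478  0.2579 0.1605] yaw 78.6 w 0.0567 f [ 0.4 -0.4 -0.2] q [ 0.86  0.2  -0.37 -0.   -1.   -2.62]
9.85 0.08 0.04 | 0.001 -0.001 0.001
```

Call:
{"method": "servo_tool", "body": {
  "deltas": "-0.3 4 0.1 0 0 0 0;-0.3 7 0.1 0 0 0 0;-0.3 9 0.1 0 0 0 0;-0.3 9.85 0.1 0 0 0 0;-0.3 9.85 0.1 0 0 0 0;1 9.85 0.1 0 0 0 0;1 9.85 0.1 0 0 0 0;1 9.85 0.1 0 0 0 0;1 9.85 0.1 0 0 0 0;1 9.85 0.1 0 0 0 0;1 9.85 0.1 0 0 0 0"
}}

```text
time_s: 9.7
eef_pos: [0.4783, 0.259, 0.0623]
tcp_rot: [0.704, 0.07, 0.704, -0.07]
ft_force: [-0.8, -0.1, 2.9]
width: 0.0219
```

Call:
{"method": "servo_tool", "body": {
  "deltas": "1 -1 0 0 0 0 0;1 -4 0 0 0 0 0;1 -8 0 0 0 0 0;1 -11 0 0 0 0 0;1 -12 0 0 0 0 0;1 -12 0 0 0 0 0"
}}

```text
time_s: 10.3
eef_pos: [0.4786, 0.2594, 0.1836]
tcp_rot: [0.704, 0.071, 0.703, -0.069]
ft_force: [-0.1, -0.7, -4.8]
width: 0.0215
```

```bash
cat > m2.py <<'E'
from h import *
for n in('top','side'):
    s=snap(n); print('==',n)
    P=cloud(s,np.ones((420,560),bool))
    G=sel(cloud(s,col(s,60,90,60,30)),(.468,-.122),.08,.028,.043); print('fixjaw',len(G),*pca(G))
    u=np.radians(100.3); ey=np.array([np.cos(u),np.sin(u)]); ex=np.array([ey[1],-ey[0]])
    W=sel(P,(.483,-.21),.1,.029,.042); q=(W[:,:2]-[.469,-.122])
    a,b=q@ex,q@ey; k=(abs(a)<.06)
    print('hist along y (from fix jaw mid), 4mm', [(round(-.11+.004*i,3),c) for i,c in enumerate(np.histogram(b[k],np.arange(-.11,.02,.004))[0]) if c])
    j=k&(b>-.09)&(b<-.045)&(abs(a)<.05); 
    if j.sum(): print('jaw a range',np.percentile(a[j],[2,98]),'b',np.percentile(b[j],[2,50,98]))
    print('fix a range',np.percentile((G[:,:2]-[.469,-.122])@ex,[2,98]),'b',np.percentile((G[:,:2]-[.469,-.122])@ey,[2,98]))
    BE=sel(P,(.483,-.21),.16,.008,.016); q=(BE[:,:2]-[.469,-.122]); print('bed a',np.percentile(q@ex,[2,98]),'b',np.percentile(q@ey,[2,98]))
E
python3 m2.py; python3 plan.py .478,.1,.16,78.6
```

```text
== top
fixjaw 298 [ 0.46926325 -0.1212549   0.03545011] 9.939031005165816 [0.00667582 0.02875785]
hist along y (from fix jaw mid), 4mm [(-0.11, np.int64(23)), (-0.106, np.int64(28)), (-0.102, np.int64(8)), (-0.098, np.int64(1)), (-0.094, np.int64(32)), (-0.09, np.int64(42)), (-0.086, np.int64(39)), (-0.082, np.int64(40)), (-0.078, np.int64(39)), (-0.074, np.int64(40)), (-0.07, np.int64(15)), (-0.014, np.int64(22)), (-0.01, np.int64(48)), (-0.006, np.int64(53)), (-0.002, np.int64(48)), (0.002, np.int64(34)), (0.006, np.int64(24)), (0.01, np.int64(2))]
jaw a range [-0.03905099  0.03943867] b [-0.08948768 -0.07947102 -0.06912612]
fix a range [-0.04726212  0.04825678] b [-0.0105431   0.01163657]
bed a [-0.05805623  0.05904023] b [-0.21149251  0.01812933]
== side
fixjaw 124 [ 0.45881267 -0.12455351  0.03629547] 11.194772148781226 [0.00706194 0.02269103]
hist along y (from fix jaw mid), 4mm [(-0.11, np.int64(24)), (-0.106, np.int64(8)), (-0.102, np.int64(7)), (-0.098, np.int64(5)), (-0.094, np.int64(20)), (-0.09, np.int64(17)), (-0.086, np.int64(14)), (-0.082, np.int64(16)), (-0.078, np.int64(24)), (-0.074, np.int64(23)), (-0.07, np.int64(4)), (-0.022, np.int64(1)), (-0.018, np.int64(4)), (-0.014, np.int64(21)), (-0.01, np.int64(14)), (-0.006, np.int64(25)), (-0.002, np.int64(21)), (0.002, np.int64(19)), (0.006, np.int64(24)), (0.01, np.int64(4))]
jaw a range [-0.03993852  0.02234707] b [-0.08935247 -0.07751    -0.06933716]
fix a range [-0.04756908  0.02589933] b [-0.0142887   0.01069936]
bed a [-0.06023478  0.04509431] b [-0.2057754   0.02116714]
t 10.4 p [0.4774 0.2584 0.1809] yaw 78.6 w 0.0218 f [-0.7 -0.1 -3.7] q [ 0.86  0.18 -0.34 -0.   -1.05 -2.63]
2.12 -15.51 3.19 | 0.000 -0.002 0.002
```

```bash
python3 plan.py .4762,-.1614,.18,100.2
```

```text
t 10.4 p [0.4774 0.2584 0.1809] yaw 78.6 w 0.0218 f [-0.7 -0.1 -3.7] q [ 0.86  0.18 -0.34 -0.   -1.05 -2.63]
0.16 -41.18 8.17 | -0.377 -0.002 0.002
```

Call:
{"method": "servo_tool", "body": {
  "deltas": "1 0.1 -4 0.8 -0.03 0 0;1 0.1 -8.5 1.7 -0.07 0 0;1 0.1 -13 2.6 -0.12 0 0;1 0.1 -17.5 3.5 -0.16 0 0;1 0.1 -22 4.4 -0.2 0 0;1 0.1 -26.5 5.3 -0.24 0 0;1 0.1 -31 6.2 -0.28 0 0;1 0.1 -35 7 -0.32 0 0;1 0.1 -38.5 7.7 -0.36 0 0;1 0.1 -41.2 8.17 -0.377 0 0;1 0.1 -41.2 8.17 -0.377 0 0;1 0.1 -41.2 8.17 -0.377 0 0"
}}

```text
time_s: 11.6
eef_pos: [0.4749, -0.1621, 0.1786]
tcp_rot: [0.702, -0.062, 0.707, 0.062]
ft_force: [-0.0, -0.1, -3.5]
width: 0.0216
```

```bash
python3 plan.py .4762,-.1614,.07,100.2 .4762,-.1614,.0425,100.2; python3 - <<'E'
from h import *
for n in('top','side'):
    s=snap(n); B=sel(cloud(s,col(s,100,125,100,30)),(.476,-.161),.1,.1,.25); print(len(B),np.histogram(B[:,2],12,(.13,.25))[0])
    z=B[:,2]; q=B[(z<.182)&(z>.168)]
    if len(q)>5: print('foot',len(q),*pca(q))
E
```

```text
t 11.6 p [ 0.4749 -0.1621  0.1786] yaw 100.1 w 0.0216 f [-0.  -0.1 -3.5] q [ 0.06  0.12 -0.43  0.   -1.03 -1.46]
10.86 0.05 0.21 | -0.002 -0.006 0.000
13.61 0.05 0.23 | -0.002 -0.006 0.000
51 [ 0  0  2 15 34  0  0  0  0  0  0  0]
foot 43 [ 0.51307615 -0.15360912  0.17207655] 98.02106169831472 [0.00348837 0.01248344]
67 [ 0  0  0  8 56  0  0  1  2  0  0  0]
foot 62 [ 0.46739164 -0.15011881  0.17321341] 13.269569461434713 [0.00671968 0.0281554 ]
```

Call:
{"method": "servo_tool", "body": {
  "deltas": "1 4 0.05 0.2 0 0 0;1 8 0.05 0.2 0 0 0;1 10.5 0.05 0.2 0 0 0;1 11.5 0.05 0.2 0 0 0;1 12 0.05 0.2 0 0 0;1 12 0.05 0.2 0 0 0"
}}

```text
time_s: 12.3
eef_pos: [0.4774, -0.16, 0.0597]
tcp_rot: [0.703, -0.064, 0.706, 0.063]
ft_force: [1.4, 0.8, -4.4]
width: 0.0215
```

```bash
python3 plan.py .4762,-.1614,.0425,100.2; python3 - <<'E'
from h import *
s=snap('side'); save(s,'e.png',(120,260,290,430),4.2)
E
```

```text
t 12.3 p [ 0.4774 -0.16    0.0597] yaw 100.3 w 0.0215 f [ 1.4  0.8 -4.4] q [ 0.07  0.26 -0.57  0.   -0.74 -1.46]
1.72 -0.11 -0.13 | 0.001 -0.004 0.001
```

View pics/e.png

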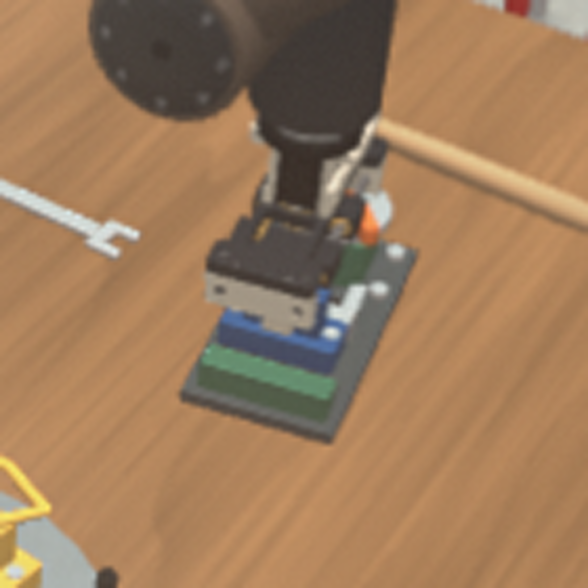

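The casting at (280,335) hangs between the jaws and is aligned with the clamp. I'll lower it and release.

Call:
{"method": "servo_tool", "body": {
  "deltas": "1 0.8 -0.1 -0.1 0 0 0;1 1.3 -0.1 -0.1 0 0 0;1 1.6 -0.1 -0.1 0 0 0;1 1.72 -0.1 -0.1 0 0 0;1 1.76 -0.1 -0.1 0 0 0;1 1.76 -0.1 -0.1 0 0 0"
}}

```text
time_s: 12.95
eef_pos: [0.477, -0.1614, 0.0428]
tcp_rot: [0.703, -0.064, 0.705, 0.063]
ft_force: [-0.5, 0.2, -3.7]
width: 0.0218
```

Call:
{"method": "servo_tool", "body": {
  "deltas": "1 0.1 0 0 0 0 0;1 0.15 0 0 0 0 0;1 0.15 0 0 0 0 0"
}}

```text
time_s: 13.25
eef_pos: [0.4771, -0.1615, 0.0423]
tcp_rot: [0.703, -0.064, 0.705, 0.063]
ft_force: [-3.5, 2.7, 8.0]
width: 0.0218
```

Call:
{"method": "servo_tool", "body": {
  "deltas": "-0.1 0 0 0 0 0 0;-0.1 0 0 0 0 0 0;-0.1 0 0 0 0 0 0;-0.1 0 0 0 0 0 0;-0.1 -2 0 0 0 0 0;-0.1 -6 0 0 0 0 0;-0.1 -10 0 0 0 0 0;-0.1 -14 0 0 0 0 0;-0.1 -16 0 -3 0 0 0;-0.1 -16 0 -8 0 0 0;-0.1 -16 0 -12 0 0 0;-0.1 -16 0 -12 0 0 0"
}}

```text
time_s: 14.45
eef_pos: [0.3552, -0.1828, 0.2028]
tcp_rot: [0.704, -0.063, 0.705, 0.063]
ft_force: [0.2, 0.5, 0.4]
width: 0.0487
```

```bash
cat > m3.py <<'E'
from h import *
import sys
ey=np.array([np.cos(np.radians(100.2)),np.sin(np.radians(100.2))]); ex=np.array([ey[1],-ey[0]]); O0=np.array([.469,-.122])-ey*.0675
print('origin',O0, 'wing axis',O0-ey*.11)
f=lambda P:np.c_[(P[:,:2]-O0)@ex,(P[:,:2]-O0)@ey]*1000
for n in('top','side'):
    s=snap(n); B=sel(cloud(s,col(s,100,125,80,30)),(.476,-.161),.1,.0,.1)
    for z0,z1 in((.03,.042),(.064,.08)):
        q=B[(B[:,2]>z0)&(B[:,2]<z1)]
        if len(q)>5: print(n,'blue',z0,len(q),q[:,2].mean().round(4),pca(q)[1].round(1),'x',np.percentile(f(q)[:,0],[2,98]).round(1),'y',np.percentile(f(q)[:,1],[2,98]).round(1))
    W=sel(cloud(s,np.ones((420,560),bool)&~col(s,100,125,80,30)),O0,.06,.03,.042); q=f(W); q=q[(abs(q[:,0])<38)&(q[:,1]<22)]; print('jaw y',np.percentile(q[:,1],[90,97]).round(1))
    O=sel(cloud(s,col(s,5,14,150,100)),O0-ey*.11,.09,.08,.105)
    if len(O)>9: print('wing',len(O),*pca(O),(O.min(0)+O.max(0))/2)
    if len(sys.argv)>1: save(s,sys.argv[1]+n+'.png',(215,315,330,430) if n=='top' else (120,240,310,430),5)
E
python3 m3.py f; python3 plan.py
```

```text
origin [ 0.48095322 -0.1884332 ] wing axis [ 0.50043254 -0.29669472]
top blue 0.03 204 0.035 6.6 x [-42.4  45.7] y [ 9.5 48.2]
top blue 0.064 170 0.0711 9.1 x [-26.6  29.5] y [19.3 39.6]
jaw y [-4.6 -2. ]
wing 143 [ 0.50612396 -0.29814775  0.09235649] 135.26712615386626 [0.00327264 0.04182213] [ 0.50222044 -0.29421927  0.09114577]
side blue 0.03 95 0.0364 14.2 x [-43.1  43. ] y [10.7 48.1]
side blue 0.064 84 0.0725 9.6 x [-27.4  28.2] y [14.4 38.5]
jaw y [-6.1 -1.8]
wing 105 [ 0.49420146 -0.28670971  0.09276296] 135.59131849480718 [0.00410847 0.04062313] [ 0.49683761 -0.29174715  0.09075125]
t 14.55 p [ 0.3592 -0.1828  0.2033] yaw 100.3 w 0.0486 f [-0.2 -0.3  1. ] q [ 0.03 -0.09 -0.58  0.   -1.08 -1.42]
```

View pics/ftop.png

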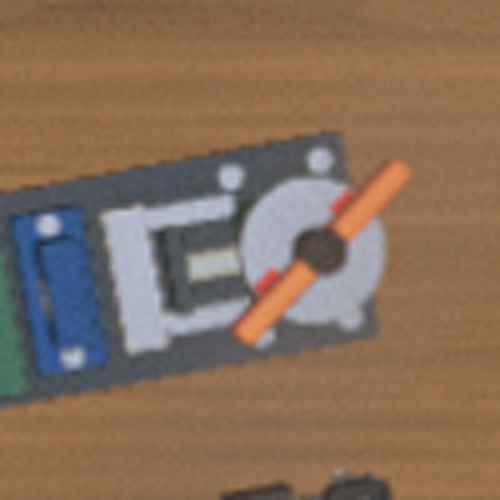

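The casting stands square on the bed, about 1 mm off centre in x and 2 mm in y. The marks at (345,200) and (265,280) show equally. Now to the wing.

```bash
python3 plan.py .4653,-.2618,.15,225.4
```

```text
t 14.55 p [ 0.3592 -0.1828  0.2033] yaw 100.3 w 0.0486 f [-0.2 -0.3  1. ] q [ 0.03 -0.09 -0.58  0.   -1.08 -1.42]
5.34 -9.66 9.04 | -2.184 -0.002 0.000
```

Call:
{"method": "servo_tool", "body": {
  "deltas": "-0.1 0 -9.6 9 -2.184 0 0;-0.1 0 -9.6 9 -2.184 0 0;-0.1 0 -9.6 9 -2.184 0 0;-0.1 0 -9.6 9 -2.184 0 0;-0.1 0 -9.6 9 -2.184 0 0;-0.1 0 -9.6 9 -2.184 0 0;-0.1 0 -9.6 9 -2.184 0 0;-0.1 0 -9.6 9 -2.184 0 0;-0.1 0 -9.6 9 -2.184 0 0;-0.1 0 -9.6 9 -2.184 0 0;-0.1 0 -9.6 9 -2.184 0 0;-0.1 0 -9.6 9 -2.184 0 0",
  "squeeze": 15
}}

```text
time_s: 15.75
eef_pos: [0.466, -0.2612, 0.2027]
tcp_rot: [0.387, -0.591, 0.389, 0.592]
ft_force: [0.1, -0.7, 0.3]
width: 0.0484
```

Call:
{"method": "servo_tool", "body": {
  "deltas": "-0.1 4 0 0 -0.6 0 0;-0.1 5 0 0 -0.6 0 0;-0.1 5 0 0 -0.6 0 0;-0.1 5 0 0 -0.6 0 0;-0.1 5 0 0 -0.6 0 0"
}}

```text
time_s: 16.25
eef_pos: [0.4669, -0.2613, 0.1518]
tcp_rot: [0.193, -0.679, 0.196, 0.681]
ft_force: [0.2, -0.3, -1.0]
width: 0.0483
```

```bash
python3 plan.py .4653,-.2618,.075,225.4
```

```text
t 16.25 p [ 0.4669 -0.2613  0.1518] yaw -121.9 w 0.0483 f [ 0.2 -0.3 -1. ] q [-0.14  0.19 -0.4   0.   -0.98  1.15]
7.68 0.09 0.10 | 0.221 0.001 -0.004
```

Call:
{"method": "servo_tool", "body": {
  "deltas": "-0.1 2 0.1 0.1 0.12 0 0;-0.1 4 0.1 0.1 0.22 0 0;-0.1 6.5 0.1 0.1 0.22 0 0;-0.1 7.6 0.1 0.1 0.22 0 0;-0.1 7.65 0.1 0.1 0.22 0 0;1 7.65 0.1 0.1 0.22 0 0;1 7.65 0.1 0.1 0.22 0 0;1 7.65 0.1 0.1 0.22 0 0;1 7.65 0.1 0.1 0.22 0 0;1 7.65 0.1 0.1 0.22 0 0;1 7.65 0.1 0.1 0.22 0 0"
}}

```text
time_s: 17.35
eef_pos: [0.4656, -0.2618, 0.0757]
tcp_rot: [0.267, -0.654, 0.269, 0.655]
ft_force: [-0.6, 1.2, 2.4]
width: 0.0134
```

```bash
python3 arc.py .4995 -.2955 .048 .0755 135.4 -75 10 90; python3 -c "
from h import *; print(robot.state()['wrist_torque'])"
```

```text
t 17.35 p [ 0.4656 -0.2618  0.0757] yaw -134.5 w 0.0134 f [-0.6  1.2  2.4] q [-0.14  0.28 -0.49  0.   -0.8   0.93]
0.02 -0.61 -0.03 | 0.132 -0.000 -0.003
0.02 -1.22 -0.15 | 0.263 -0.001 -0.003
0.02 -1.82 -0.35 | 0.394 -0.001 -0.003
0.01 -2.38 -0.63 | 0.525 -0.001 -0.003
0.01 -2.90 -0.98 | 0.656 -0.001 -0.003
0.01 -3.37 -1.40 | 0.787 -0.001 -0.003
0.01 -3.79 -1.87 | 0.918 -0.002 -0.003
0.01 -4.13 -2.39 | 1.049 -0.002 -0.003
0.01 -4.41 -2.95 | 1.180 -0.002 -0.003
0.01 -4.61 -3.55 | 1.310 -0.002 -0.003
[0.52197076 0.15762891 0.09964122]
```

Call:
{"method": "servo_tool", "body": {
  "deltas": "1 0 -0.61 -0.03 0.132 0 0;1 0 -1.22 -0.15 0.263 0 0;1 0 -1.82 -0.35 0.394 0 0;1 0 -2.38 -0.63 0.525 0 0;1 0 -2.90 -0.98 0.656 0 0;1 0 -3.37 -1.40 0.787 0 0;1 0 -3.79 -1.87 0.918 0 0;1 0 -4.13 -2.39 1.049 0 0;1 0 -4.41 -2.95 1.180 0 0;1 0 -4.61 -3.55 1.310 0 0;1 0 -4.61 -3.55 1.310 0 0"
}}

```text
time_s: 18.45
eef_pos: [0.5257, -0.2534, 0.0759]
tcp_rot: [0.612, -0.356, 0.612, 0.354]
ft_force: [4.2, 2.5, 0.7]
width: 0.0138
```

```bash
cat > ft.py <<'E'
from h import *
c=np.array([.4995,-.2955]); st=robot.state(); p=st['eef_pos']; r=p[:2]-c; F=st['ft_force'][:2]; M=rot(st['tcp_rot'])
print('theta',np.degrees(np.arctan2(r[1],r[0])).round(1),'r',np.hypot(*r).round(4),'yaw',np.degrees(np.arctan2(M[1,1],M[0,1])).round(1),'Ftan(ccw+)',((r[0]*F[1]-r[1]*F[0])/np.hypot(*r)).round(2),'Frad',(F@r/np.hypot(*r)).round(2),'tz',st['wrist_torque'][2].round(3),st['width'])
E
python3 ft.py; python3 m3.py; python3 arc.py .4995 -.2955 .048 .0755 60.4 -15 5 90
```

```text
theta 58.1 r 0.0496 yaw 150.2 Ftan(ccw+) -2.22 Frad 4.3 tz -0.092 0.01376330462417014
origin [ 0.48095322 -0.1884332 ] wing axis [ 0.50043254 -0.29669472]
top blue 0.03 26 0.036 167.2 x [-42.9 -20.1] y [11.3 25.7]
top blue 0.064 35 0.0714 56.0 x [-28.1 -12.8] y [21.1 36.4]
jaw y [10.9 11.1]
side blue 0.03 100 0.0365 11.1 x [-44.1  41.2] y [12.4 49.5]
side blue 0.064 88 0.0725 9.6 x [-28.9  26.3] y [17.8 39.6]
jaw y [ 2.6 11.3]
wing 17 [ 0.52915872 -0.24546745  0.09053797] 93.54364878992703 [0.00287861 0.00447856] [ 0.52938053 -0.24525685  0.08862004]
t 18.55 p [ 0.5255 -0.2533  0.076 ] yaw 150.4 w 0.0135 f [ 5.4  2.6 -1.1] q [-0.11  0.35 -0.39  0.   -0.83 -0.41]
0.05 -0.08 -0.16 | 0.053 -0.001 0.003
0.05 -0.33 -0.18 | 0.105 -0.001 0.003
0.05 -0.58 -0.21 | 0.157 -0.001 0.003
0.05 -0.82 -0.25 | 0.210 -0.001 0.003
0.05 -1.07 -0.31 | 0.262 -0.001 0.003
```

Call:
{"method": "servo_tool", "body": {
  "deltas": "1 0 -0.08 -0.16 0.053 0 0;1 0 -0.33 -0.18 0.105 0 0;1 0 -0.58 -0.21 0.157 0 0;1 0 -0.82 -0.25 0.210 0 0;1 0 -1.07 -0.31 0.262 0 0;1 0 -1.07 -0.31 0.262 0 0"
}}

```text
time_s: 19.15
eef_pos: [0.5354, -0.2608, 0.0762]
tcp_rot: [0.654, -0.274, 0.651, 0.271]
ft_force: [6.0, 1.8, -3.0]
width: 0.0138
```

```bash
python3 ft.py; python3 arc.py .4995 -.2955 .048 .0755 45.4 -15 5 90
```

```text
theta 44.0 r 0.0499 yaw 135.4 Ftan(ccw+) -2.88 Frad 5.51 tz 0.18 0.013782560038268972
t 19.15 p [ 0.5354 -0.2608  0.0762] yaw 135.4 w 0.0138 f [ 6.   1.8 -3. ] q [-0.12  0.36 -0.36  0.   -0.84 -0.66]
0.07 -0.13 -0.20 | 0.051 0.002 0.005
0.07 -0.38 -0.22 | 0.104 0.002 0.005
0.07 -0.63 -0.25 | 0.156 0.002 0.005
0.07 -0.87 -0.29 | 0.209 0.003 0.005
0.07 -1.12 -0.35 | 0.261 0.003 0.005
```

Call:
{"method": "servo_tool", "body": {
  "deltas": "1 0 -0.13 -0.1 0.051 0 0;1 0 -0.38 -0.12 0.104 0 0;1 0 -0.63 -0.15 0.156 0 0;1 0 -0.87 -0.2 0.209 0 0;1 0 -1.12 -0.25 0.261 0 0;1 0 -1.12 -0.25 0.261 0 0"
}}

```text
time_s: 19.75
eef_pos: [0.5433, -0.2707, 0.0763]
tcp_rot: [0.685, -0.187, 0.68, 0.184]
ft_force: [6.0, -1.4, -4.0]
width: 0.0138
```

```bash
for i in 1 2 3; do python3 ft.py; done; python3 m3.py g|grep jaw; python3 arc.py .4995 -.2955 .05 .0755 30.4 -15 5 90
```

```text
theta 29.6 r 0.0504 yaw 120.4 Ftan(ccw+) -4.2 Frad 4.52 tz 0.259 0.013832469708813003
theta 29.6 r 0.0504 yaw 120.4 Ftan(ccw+) -4.2 Frad 4.52 tz 0.259 0.013832469708813003
theta 29.6 r 0.0504 yaw 120.4 Ftan(ccw+) -4.2 Frad 4.52 tz 0.259 0.013832469708813003
jaw y [4.5 7.6]
jaw y [ 4.8 10.3]
t 19.85 p [ 0.5433 -0.2706  0.0764] yaw 120.5 w 0.014 f [ 5.4 -0.8 -5. ] q [-0.14  0.38 -0.34  0.   -0.85 -0.9 ]
0.09 -0.19 -0.04 | 0.054 0.006 0.006
0.09 -0.45 -0.06 | 0.106 0.006 0.006
0.09 -0.71 -0.10 | 0.159 0.006 0.006
0.09 -0.97 -0.14 | 0.211 0.006 0.006
0.09 -1.22 -0.21 | 0.263 0.006 0.006
```

View pics/gside.png

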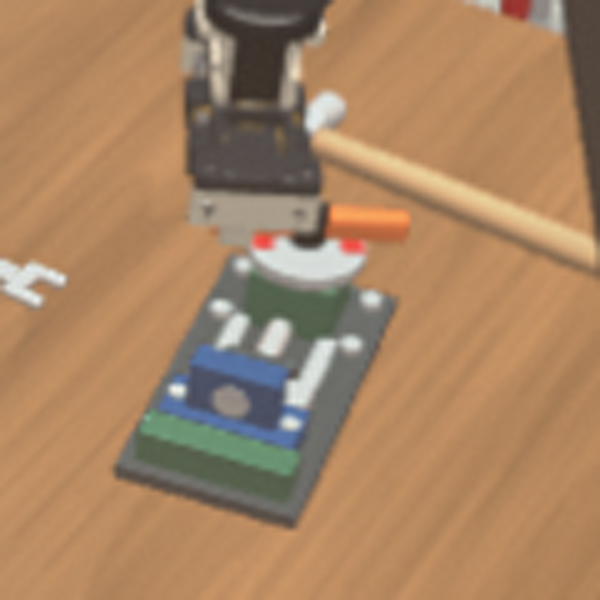

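The casting is near the fixed jaw. The red marks at (263,240) and (352,243) can be seen beside the wing. I'll measure slip from the red pixels on the collar plane (z = 68 mm).

```bash
cat > slip.py <<'E'
from h import *
st=robot.state(); M=rot(st['tcp_rot']); th=np.arctan2(M[1,1],M[0,1])-np.pi/2
import sys
if len(sys.argv)>1: th=np.radians(float(sys.argv[1]))
ew=np.array([np.cos(th),np.sin(th)]); el=np.array([-ew[1],ew[0]]); c=np.array([.4995,-.2955])
print('wing',np.degrees(th).round(1))
for n in('top','side'):
    s=snap(n); m=col(s,0,4,140,120)|col(s,172,180,140,120)
    r,k=np.nonzero(m); P=onz(s,np.c_[r,k],.068)[:,:2]-c; P=P[np.hypot(*P.T)<.05]
    for sg,nm in((1,'gripped side'),(-1,'free side')):
        q=P[sg*(P@ew)>0]*sg
        if len(q)>2: print(n,nm,len(q),'along',np.percentile(q@ew,[5,50,95]).round(4),'ccw',np.percentile(q@el,[3,25,50,75,97]).round(4), 'slip~edge',((np.percentile(q@el,97)-.010)/.036).round(2))
E
python3 slip.py; python3 ft.py
```

```text
wing 30.5
top free side 6 along [0.0227 0.0294 0.0337] ccw [-0.0065 -0.006  -0.0054 -0.0049 -0.0043] slip~edge -0.4
side gripped side 6 along [0.0248 0.0282 0.0316] ccw [-0.0071 -0.0067 -0.0041 -0.0014 -0.0011] slip~edge -0.31
side free side 6 along [0.0279 0.0313 0.0348] ccw [0.0011 0.0014 0.0041 0.0068 0.0071] slip~edge -0.08
theta 29.6 r 0.0503 yaw 120.5 Ftan(ccw+) -4.84 Frad 4.74 tz 0.17 0.013828712041761651
```

Call:
{"method": "servo_tool", "body": {
  "deltas": "1 0 -0.19 0 0.054 0 0;1 0 -0.45 0 0.106 0 0;1 0 -0.71 -0.05 0.159 0 0;1 0 -0.71 -0.05 0.159 0 0"
}}

```text
time_s: 20.35
eef_pos: [0.5468, -0.2774, 0.0762]
tcp_rot: [0.698, -0.133, 0.692, 0.13]
ft_force: [4.6, -3.1, -2.7]
width: 0.0141
```

```bash
python3 slip.py; python3 ft.py;  python3 arc.py .4995 -.2955 .05 .0755 21.4 -15 5 90
```

```text
wing 21.4
top free side 5 along [0.0246 0.0292 0.0322] ccw [-0.0067 -0.0058 -0.0053 -0.0048 -0.0043] slip~edge -0.4
side gripped side 9 along [0.0252 0.0293 0.0356] ccw [-0.0076 -0.0062 -0.0023 -0.0007  0.003 ] slip~edge -0.2
side free side 8 along [0.0274 0.0324 0.0373] ccw [0.0001 0.0014 0.0039 0.0065 0.0077] slip~edge -0.06
theta 21.0 r 0.0507 yaw 111.5 Ftan(ccw+) -5.64 Frad 1.26 tz 0.27 0.014136092984260188
t 20.45 p [ 0.5468 -0.2773  0.0763] yaw 111.5 w 0.0141 f [ 3.2 -4.8 -5. ] q [-0.15  0.39 -0.32  0.   -0.85 -1.05]
0.08 -0.23 -0.07 | 0.054 0.007 0.006
0.08 -0.49 -0.09 | 0.107 0.007 0.006
0.08 -0.75 -0.13 | 0.159 0.007 0.006
0.09 -1.00 -0.18 | 0.211 0.007 0.005
0.09 -1.26 -0.24 | 0.264 0.007 0.005
```

Call:
{"method": "servo_tool", "body": {
  "deltas": "1 0 -0.3 0 0.054 0 0;1 0 -0.56 0 0.107 0 0;1 0 -0.82 -0.05 0.159 0 0;1 0 -0.82 -0.05 0.159 0 0"
}}

```text
time_s: 20.85
eef_pos: [0.5492, -0.2848, 0.0762]
tcp_rot: [0.706, -0.078, 0.7, 0.075]
ft_force: [1.8, 1.2, -2.8]
width: 0.014
```

```bash
python3 slip.py; python3 ft.py;  python3 arc.py .4995 -.2955 .05 .0755 12.4 -15 5 90
```

```text
wing 12.4
top free side 7 along [0.0241 0.0286 0.0338] ccw [-0.0075 -0.0067 -0.0061 -0.0052 -0.0044] slip~edge -0.4
side gripped side 8 along [0.0262 0.0309 0.0358] ccw [-0.0082 -0.0051 -0.0025 -0.0001  0.0019] slip~edge -0.22
side free side 9 along [0.025  0.0305 0.0359] ccw [-0.0007  0.0016  0.0043  0.0069  0.0093] slip~edge -0.02
theta 12.2 r 0.0508 yaw 102.5 Ftan(ccw+) 0.69 Frad 2.35 tz 0.266 0.013976870259427567
t 20.95 p [ 0.5492 -0.2848  0.0762] yaw 102.5 w 0.014 f [ 2.1  1.2 -2.5] q [-0.16  0.39 -0.31  0.   -0.86 -1.19]
0.07 -0.24 -0.09 | 0.055 0.008 0.004
0.08 -0.50 -0.11 | 0.107 0.008 0.004
0.08 -0.76 -0.15 | 0.159 0.008 0.004
0.08 -1.02 -0.20 | 0.212 0.008 0.004
0.08 -1.27 -0.26 | 0.264 0.008 0.004
```

Call:
{"method": "servo_tool", "body": {
  "deltas": "1 0 -0.28 -0.05 0.055 0 0;1 0 -0.54 -0.08 0.107 0 0;1 0 -0.8 -0.12 0.159 0 0;1 0 -0.8 -0.12 0.159 0 0"
}}

```text
time_s: 21.35
eef_pos: [0.5503, -0.2924, 0.0763]
tcp_rot: [0.71, -0.022, 0.704, 0.02]
ft_force: [3.4, 2.6, -3.2]
width: 0.014
```

```bash
python3 slip.py; python3 ft.py;  python3 arc.py .4995 -.2955 .05 .0755 3.4 -15 5 90
```

```text
wing 3.5
side gripped side 10 along [0.0272 0.0329 0.038 ] ccw [-0.007  -0.0048 -0.0009  0.0012  0.0047] slip~edge -0.15
side free side 7 along [0.0242 0.0285 0.0356] ccw [0.0017 0.0027 0.0052 0.0069 0.0082] slip~edge -0.05
theta 3.5 r 0.0509 yaw 93.6 Ftan(ccw+) 3.05 Frad 5.3 tz 0.239 0.014169219908843265
t 21.45 p [ 0.5503 -0.2924  0.0764] yaw 93.6 w 0.0142 f [ 5.1  3.4 -3.2] q [-0.17  0.4  -0.3   0.   -0.86 -1.33]
0.09 -0.27 -0.10 | 0.055 0.009 0.003
0.09 -0.53 -0.12 | 0.108 0.009 0.003
0.09 -0.79 -0.16 | 0.160 0.009 0.003
0.09 -1.05 -0.20 | 0.212 0.009 0.002
0.09 -1.30 -0.27 | 0.265 0.010 0.002
```

```bash
python3 m3.py i|grep -v wing; python3 - <<'E'
import cv2,numpy as np
a=cv2.imread('pics/itop.png');b=cv2.imread('pics/iside.png')
cv2.imwrite('pics/i.png',np.hstack([cv2.resize(a[:, 150:],(400,500)),cv2.resize(b[0:350,150:450],(400,467))[0:467].copy() if 0 else cv2.resize(b[0:375,150:450],(400,500))]))
E
```

```text
jaw y [-34.5 -32.5]
side blue 0.03 85 0.0368 10.4 x [-43.4  41.7] y [14.7 55.4]
side blue 0.064 87 0.0721 9.5 x [-27.2  27.4] y [22.1 46.3]
jaw y [ 5.3 14.5]
```

View pics/i.png

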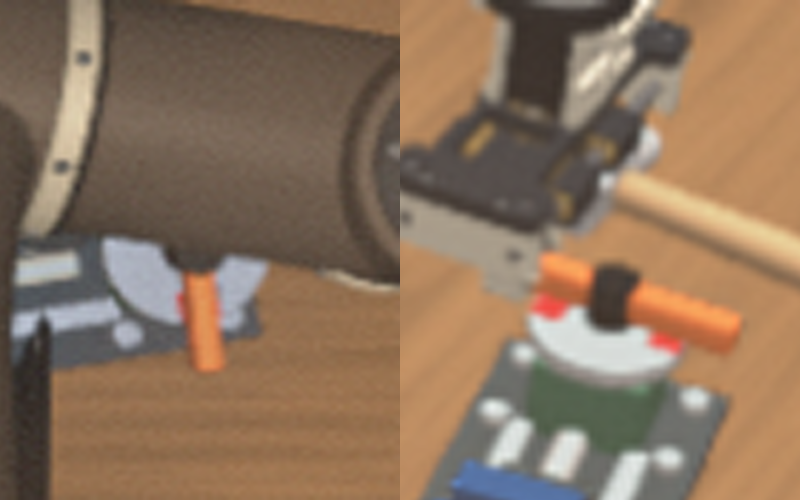

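The casting bears on both jaws and the marks still sit symmetrically under the wing, so there is no slip yet. I'll go on in small steps.

Call:
{"method": "servo_tool", "body": {
  "deltas": "1 0 -0.3 -0.05 0.055 0 0;1 0 -0.57 -0.08 0.108 0 0;1 0 -0.84 -0.12 0.160 0 0;1 0 -0.84 -0.12 0.160 0 0"
}}

```text
time_s: 21.95
eef_pos: [0.5503, -0.3005, 0.0764]
tcp_rot: [0.71, 0.034, 0.702, -0.035]
ft_force: [5.9, 2.8, -3.9]
width: 0.014
```

```bash
python3 slip.py; python3 ft.py;  python3 arc.py .4995 -.2955 .05 .0755 -5.6 -15 5 90
```

```text
wing -5.6
top free side 4 along [0.0233 0.027  0.0306] ccw [0.0149 0.0151 0.0153 0.0155 0.0156] slip~edge 0.16
side gripped side 12 along [0.0275 0.033  0.038 ] ccw [-0.0045 -0.0012  0.0028  0.0062  0.0101] slip~edge 0.0
theta -5.6 r 0.051 yaw 84.5 Ftan(ccw+) 3.21 Frad 4.62 tz 0.179 0.01380896394046392
t 22.05 p [ 0.5503 -0.3005  0.0764] yaw 84.5 w 0.0138 f [ 4.9  2.7 -4.1] q [-0.19  0.41 -0.29  0.   -0.86 -1.48]
0.09 -0.26 -0.11 | 0.054 0.011 0.001
0.09 -0.52 -0.13 | 0.107 0.011 0.001
0.09 -0.78 -0.16 | 0.159 0.011 0.001
0.09 -1.04 -0.21 | 0.211 0.011 0.000
0.09 -1.29 -0.27 | 0.264 0.011 0.000
```

```bash
python3 m3.py j|grep -v wing; python3 - <<'E'
import cv2,numpy as np
a=cv2.imread('pics/jtop.png');b=cv2.imread('pics/jside.png')
cv2.imwrite('pics/j.png',np.hstack([cv2.resize(a[:, 150:],(400,500)),cv2.resize(b[0:375,150:450],(400,500))]))
E
```

```text
jaw y [-44.2 -43.6]
side blue 0.03 83 0.0369 10.0 x [-43.9  41.6] y [18.1 54.7]
side blue 0.064 87 0.0725 10.7 x [-27.7  27.1] y [22.4 46. ]
jaw y [ 6.2 13.9]
```

View pics/j.png

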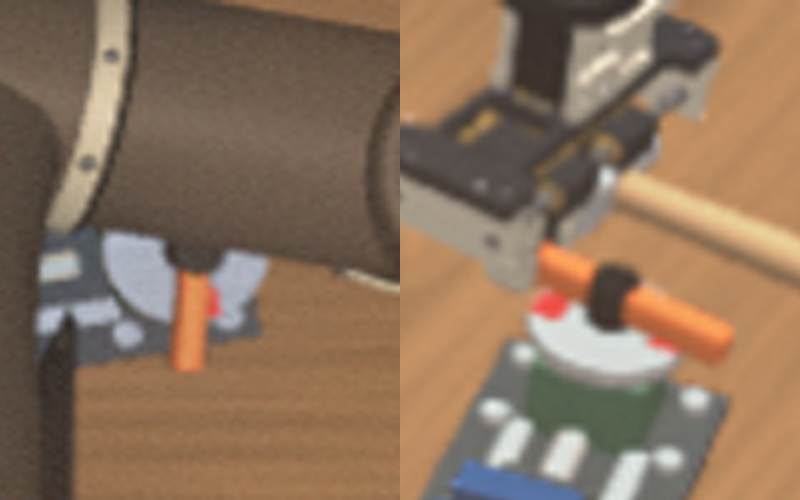

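Slip is plain: the mark at (212,303) now shows on the trailing side of the wing, and I put it at about 0.15–0.2 rad. I'll stop here, let go and retreat.

Call:
{"method": "servo_tool", "body": {
  "deltas": "-0.1 0 0 0 0 0 0;-0.1 0 0 0 0 0 0;-0.1 0 0 0 0 0 0;-0.1 0 0 0 0 0 0;-0.1 -3 0 0 0 0 0;-0.1 -7 0 0 0 0 0;-0.1 -11 0 0 0 0 0;-0.1 -14 0 0 0 0 0;-0.1 -14 0 -4 0 0 0;-0.1 -14 0 -8 0 0 0;-0.1 -14 0 -12 0 0 0;-0.1 -14 0 -16 0 0 0"
}}

```text
time_s: 23.35
eef_pos: [0.3877, -0.2847, 0.2146]
tcp_rot: [0.71, 0.033, 0.703, -0.035]
ft_force: [-0.2, -1.0, 1.1]
width: 0.0482
```

Call:
{"method": "servo_tool", "body": {
  "deltas": "-0.1 0 26 -5 0 0 0;-0.1 0 26 -5 0 0 0;-0.1 0 26 -5 0 0 0;-0.1 0 26 -5 0 0 0;-0.1 0 26 -5 0 0 0;-0.1 0 26 -5 0 0 0;-0.1 0 26 -5 0 0 0;-0.1 0 26 -5 0 0 0;-0.1 0 26 -5 0 0 0"
}}

```text
time_s: 24.25
eef_pos: [0.3626, -0.0219, 0.2136]
tcp_rot: [0.71, 0.033, 0.703, -0.035]
ft_force: [0.4, 0.2, 0.4]
width: 0.0479
```

```bash
python3 plan.py; python3 m3.py k; python3 slip.py -5.6; python3 - <<'E'
from h import *
t=snap('top'); save(t,'full.png')
a=cv2.imread('pics/ktop.png');f=cv2.imread('pics/full.png')
cv2.imwrite('pics/k.png',np.hstack([cv2.resize(a,(400,400)),cv2.resize(f,(400,300))[:, :] if 0 else cv2.copyMakeBorder(cv2.resize(f,(400,300)),0,100,0,0,0)]))
for n in('spray_can','hammer','wrench'): print(n,[(round(d['conf'],2),np.round(onz(t,[d['position']],0)[0],3)) for d in robot.landmark_of(t,n)[:1]])
E
```

```text
t 24.25 p [ 0.3626 -0.0219  0.2136] yaw 84.5 w 0.0479 f [0.4 0.2 0.4] q [ 0.51 -0.19 -0.64  0.01 -1.12 -2.18]
origin [ 0.48095322 -0.1884332 ] wing axis [ 0.50043254 -0.29669472]
top blue 0.03 210 0.0357 8.9 x [-42.4  45.4] y [17.7 55.9]
top blue 0.064 173 0.0712 7.9 x [-26.7  30.3] y [26.7 47.7]
jaw y [14.1 16.6]
wing 166 [ 0.50433094 -0.29397647  0.09242248] 1.5847239796189 [0.00343847 0.0414812 ] [ 0.50205945 -0.2949125   0.09063096]
side blue 0.03 86 0.0367 10.5 x [-43.9  41.5] y [14.  55.2]
side blue 0.064 85 0.0726 9.4 x [-25.6  27.4] y [24.8 46.3]
jaw y [11.8 18.5]
wing 87 [ 0.536197   -0.29371126  0.09023791] 178.10274444112062 [0.00455094 0.01976437] [ 0.51267365 -0.29622061  0.09021688]
wing -5.6
top gripped side 22 along [0.0236 0.0291 0.0347] ccw [0.0087 0.0114 0.0142 0.017  0.0202] slip~edge 0.28
top free side 3 along [0.0229 0.0254 0.0278] ccw [0.0177 0.0178 0.0179 0.018  0.0181] slip~edge 0.23
side gripped side 14 along [0.026  0.0309 0.0367] ccw [-0.0029  0.0001  0.004   0.0102  0.0145] slip~edge 0.13
spray_can []
hammer [(0.78, array([ 0.465, -0.474,  0.   ]))]
wrench [(0.77, array([ 0.733, -0.221,  0.   ]))]
```

View pics/k.png

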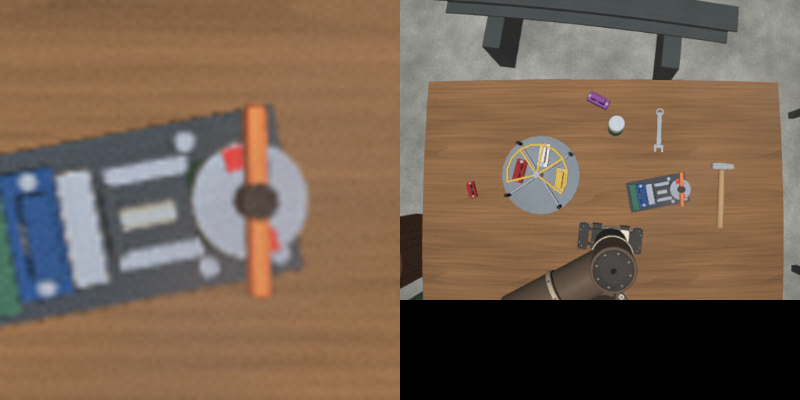

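```bash
python3 -c "
from plant import robot
print(robot.job_done())"
```

```text
the job is handed in; nothing more can be done
None
```

The blue casting is clamped between the green jaws, the clutch has just slipped, and I've handed the job in at about 25 s of the 72 s allowed.

I turned the carousel −70° by one rim peg until blue stood in the guard opening. I lifted it by its rib and set it on the clamp bed. I then turned the wing about 140° clockwise, until the first slip, let go and backed the arm away.

**Last checks:**
- **Casting:** it stands upright on the bed against the fixed jaw, with y from about 15 to 55 mm and x within about 1 mm of centre. The jaw face is at about 15–17 mm.
- **Slip:** I estimate about 0.2–0.3 rad. The readings spread from 0.13 to about 0.35, all well below 0.7.
- **Other things:** red, white and yellow are still in the carousel. Hammer and wrench read within about 8 mm of their first positions, which is within the scatter of the detections. The detector missed the spray can in the last picture, but I could see it standing in its place.

**Disagreements:**
- **Blue's orientation:** its long side lay along the carousel's radius, not across it as the text said. I gripped it as measured.
- **Wing angle:** the depth fit put the final wing angle within about 2° of zero, while the tool yaw gave −5.6°.
- **Wrist force:** the readings while turning were too unclear to show the slip, so I judged it from the red marks.

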